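Put a polished metal specimen away in the cabinet drawer

ROBOT

A 6-joint arm with a two-finger parallel gripper is mounted at the origin on the work surface. World frame = base frame: x ahead of the robot, y to its left, z up, the work surface at z = 0. Lengths are in m, angles in rad, forces in N, time in s.
With the tool pointing down it reaches from about 0.35 to 0.975 m from the base axis. Payload 17.4 kg.
Tool frame: the origin (TCP) lies at the very end of the fingers, on their centre line; the grasp point (between the pads) lies 19 mm behind it; z points along the fingers, y is the line along which they close (so a half turn about z gives the same grasp; the last joint's range is limited). The gripper opens to 85 mm and grips with 20 to 120 N. Pads are 22 mm wide; open, the fingers measure 114 mm over their backs; the gripper's body (76 mm by 85 mm) begins 54 mm behind the grasp point. The pads swing forward as they close: fully open they stand 13 mm farther back than shut.
Start: joints at [-0.038, 0.116, 1.442, -0, 1.584, -0.038], TCP at [0.675, -0, 0.231] pointing down, gripper open.
Joint ranges: [-2.83, 2.83], [-0.83, 2.19], [0.07, 2.5], [-1.14, 4.28], [0.01, 3], [-2.97, 2.97]. Speed limits (rad/s): [1.89, 1.89, 2.22, 3.14, 3.14, 3.14].

INTERFACE

Orientations are given as a rotation vector (axis times angle).
In Python, from station import ctrl, cams, finder gives the robot as it stands. The module is installed in compiled form; this text tells all that it offers.
- The arm moves only by the tool step_arm, never from a script. Its argument "series" is a list of rows, each an object of numbers: "x", "y", "z": the shift along the tool's x, y, z in m; "wx", "wy", "wz": the turn, a rotation vector about the tool's x, y, z in degrees; "fingers": the closure, from 0 (fully open) to 1 (shut). In form: [{"x": .., "y": .., "z": .., "wx": .., "wy": .., "wz": .., "fingers": ..}, ...]. A call has 1 to 12 rows; each row is the pose to reach, as a shift and turn from the pose commanded when the call began, along the tool's axes at that moment; what a row does not reach only later rows make up. A row lasts 1/8 s, in which the tool goes at most 62.5 mm and 10.7 degrees, less where a joint would pass 70% of its speed; a pose out of reach is approached as far as the arm can. A call with a gripper value outside its range is refused whole. The fingers move at their own pace and stop on an object; the grip force is fixed at half the most. Time passes only in rows, so rows that repeat a pose let the fingers close. It gives the time, the measured TCP pose, the force, the opening and the grip force at its end, in the units of the state.
- ctrl.read_state(): the state, without advancing time (a new reading comes with each control period).
- cams.get_image(name): name is "scene" or "side" or "wrist"; returns a dict with "image" (420x560x3 uint8, red, green, blue), "range_z" (420x560 float32, m along the optical axis (not along the pixel's ray), 0 where there is no reading), "camera_matrix" (3x3 intrinsics, pixels), "k1" (the pictures are not rectified: a ray, as slopes to the right and down, at radius r is drawn at 1 + k1 r^2 times it, then the intrinsics apply), "origin" and "rotation" of the camera in the world; the wrist camera has in their place "mount" (4x4, takes a point from camera to tool coordinates, whose origin is the TCP and whose axes are the flange's). Camera axes: x right, y down, z forward; pixel columns grow to the right and rows downward; lengths in m; the calibration is good to about 2 mm. A picture is of the moment at which its call begins: read the wrist's pose just before it.
- ctrl.job_done(): hands the job in; it is judged then, once.
Trained networks look in a picture, given as the dict that the camera call returned (one of the last four; its "shot" number tells which), for a name from the list of things; names that differ only in an ending like _2 or _b are one class to them, and where a whole thing is asked for, a point or a joint stands for the part that bears it (a point fixed in the world has none). Each returns a list of dicts, best first, with "confidence" (0 to 1); they miss things now and then, are a little off and sometimes report something else, mostly with a low value. They report only what shows in the picture. A call takes as long as a camera call. They do not tell look-alikes from the thing itself.
- finder.cut_out(picture, name): "region" (420x560 bool, what is visible of it) and "extent" ([centre column, centre row, width, height] in pixels, round what is visible of it).
- finder.mark_of(picture, name): "at" ([column, row] in pixels: a listed point, or the origin of a listed thing).
The state is a dict: "t": time; "joints": joint angles; "dq": joint speeds; "effort": joint torques, N m; "tool_pos": TCP position; "tcp_rot": TCP orientation; "force": force on the tool from outside, world axes, zero at the start; "wrist_torque": the same for the moment, N m; "opening": finger opening in m; "gripper_force": force on a finger pad.
Only numpy, scipy, OpenCV 4.12 (cv2) and the standard library are available. Lean on these libraries where they do the work, as an engineer would, in place of code of your own. Each camera call takes 0.05 s, during which the arm holds its last target. There are 200 camera calls.

TASK

Pull open the top drawer of the small specimen cabinet and stand the black-mounted steel specimen, polished face up, wholly on the white plate inside it, then let go. Push the drawer fully shut without slamming it, leaving the other specimens and the brass test block where they are.

Things in the scene. Friction and masses are not known exactly. Their poses are not given: they have to be found in the camera images.
- cabinet: grey bench-top specimen cabinet with white drawer fronts, 240 (depth, x) x 290 (width, y) x 150 (height) mm, fixed to the bench. Origin: at bench level, under the middle of the front face; the fronts look along its own -x, towards the robot. Only the top drawer opens; the lower front is fixed. Top drawer's front panel: 15 mm thick, 284 mm wide, top edge 147 mm above the bench.
- bay_middle (a point): centre of the inner floor of the drawer's middle bay, 88 mm above the bench; axes as the cabinet's; moves with the drawer. Three bays lie behind the front panel, 80 mm wide (y) and 102 mm deep (x), centres 84 mm apart in y; walls and dividers reach 34 mm or less, the front panel 59 mm above this floor. Two bays hold green mounts, one the white plate.
- drawer (a joint): how far the top drawer is pulled out along the cabinet's -x, m: 0 shut, stops at 0.155; it slides with a little friction and stays where it is left. About 0.11 or more uncovers the bays entirely.
- drawer_handle (a point): middle of the top drawer's handle: a level steel bar 11 mm thick, 120 mm long along the cabinet's y, its centre line 40 mm in front of the drawer front (34 mm free gap), 128 mm above the bench and 22 mm below the cabinet's top; held by two pins 52 mm either side of the middle. Axes as the cabinet's; moves with the drawer.
- specimen: the specimen to put away: black plastic disc with a bright steel section in its upper, polished face, on the bench beside the cabinet's front, left or right; 30 mm in diameter, 25 mm tall, standing upright. Origin: centre of its underside, z up.
- plate: white plastic plate, 64 x 64 x 5 mm, lying loose in one of the drawer's three bays. Origin: centre of its underside, z up, axes along its edges; its top is 5 mm higher.
- red_mount: bystander: red disc with a copper section, on the bench, on the other side of the cabinet's front from the specimen; 30 mm in diameter, 25 mm tall, standing upright. Origin: centre of its underside, z up.
- green_mount_a: bystander: green disc with an aluminium section, in a bay of the drawer; 30 mm in diameter, 25 mm tall, standing upright. Origin: centre of its underside, z up.
- green_mount_b: bystander: green disc with a brass section, in another bay of the drawer; 30 mm in diameter, 25 mm tall, standing upright. Origin: centre of its underside, z up.
- test_block: bystander: low brass disc on the bench beside the cabinet, 56 mm in diameter, 14 mm high. Origin: centre of its underside.
Not all that is in view belongs to the job. There is more than one size of the specimen; the job needs the smaller.

How it is judged:
On the way, in this order (a step that is already met when the one before it is completed fails the run):
1. the top drawer is pulled out by at least 80 mm (value of joint drawer above 0.08 m), for 0.2 s.
2. the specimen stands upright, wholly on the white plate in the open drawer, and is let go (x of specimen in the frame of plate between -0.018 and 0.018 m and y of specimen in the frame of plate between -0.018 and 0.018 m and z of specimen in the frame of plate between 0.002 and 0.009 m and angle between specimen's own z axis and vertical below 0.1 rad and contact force between the fingers and specimen below 0.2 N and value of joint drawer above 0.05 m), for 0.2 s.
At the end, for the whole second after the job is handed in: Drawer shut within 6 mm; specimen released, at rest, polished face up (0.1 rad), its centre within 18 mm of the plate's along each edge; plate and green mounts in the drawer within 40 mm of their starts, green mounts upright; red mount and test block within 20 mm of their starts (value of joint drawer below 0.006 m and x of specimen in the frame of plate between -0.018 and 0.018 m and y of specimen in the frame of plate between -0.018 and 0.018 m and z of specimen in the frame of plate between 0.002 and 0.009 m and angle between each of specimen, green_mount_a, green_mount_b's own z axis and vertical below 0.1 rad and contact force between the fingers and specimen below 0.2 N and linear speed of specimen below 0.02 m/s and distance of each of plate, green_mount_a, green_mount_b from where it was at the start of the episode below 0.04 m and distance of each of red_mount, test_block from where it was at the start of the episode below 0.02 m); the robot touches nothing.
It fails at once if the drawer is slammed (closing faster than 0.4 m/s) (velocity of joint drawer below -0.4 m/s).
It fails at once if the red mount or the test block is moved by more than 20 mm (distance of any of red_mount, test_block from where it was at the start of the episode above 0.02 m).
It fails at once if a green mount is knocked over (angle between any of green_mount_a, green_mount_b's own z axis and vertical above 0.5 rad).
It also fails if it takes over 69 s, if anything falls off the work surface, if the arm or the gripper's body presses on something with over 40 N, if the wrist force passes 120 N, or if a joint passes its speed limit or range.

## Working session

There is one attempt and no reset: what is moved stays moved. The work goes in short steps, Python scripts to look and compute and a tool call to move; the robot and the scene stay as the last step left them, time stands still between calls to the robot, and variables do not carry over. Pictures are saved under pics/ and viewed, at most 10 in all, crops included, and the job is handed in when it is done.

Besides the shell and the picture viewer there is one more tool, called after ">>>" in YAML: its name, and indented under it one key for each argument. step_arm: Moves the arm, as the interface text tells. Its arguments: {"type":"object","properties":{"series":{"type":"array"}},"required":["series"]}

```bash
mkdir -p pics; cat > h.py <<'E'
import numpy as np, cv2
from scipy.spatial.transform import Rotation as R
from station import ctrl, cams, finder
def shot(name):
    s=ctrl.read_state(); p=cams.get_image(name)
    if 'mount' in p:
        T=np.eye(4);T[:3,:3]=R.from_rotvec(s['tcp_rot']).as_matrix();T[:3,3]=s['tool_pos']
        T=T@np.array(p['mount']);p['_R'],p['_o']=T[:3,:3],T[:3,3]
    else: p['_R'],p['_o']=np.array(p['rotation']),np.array(p['origin'])
    return p
def ray(p,uv):
    K=np.array(p['camera_matrix']);uv=np.atleast_2d(np.float64(uv))
    d=np.stack([(uv[:,0]-K[0,2])/K[0,0],(uv[:,1]-K[1,2])/K[1,1]],1);x=d.copy()
    for _ in range(20): x=d/(1+p['k1']*(x**2).sum(1,keepdims=True))
    return np.c_[x,np.ones(len(x))]
def at_z(p,uv,z):
    r=ray(p,uv)@p['_R'].T; return p['_o']+r*((z-p['_o'][2])/r[:,2])[:,None]
def cloud(p,m):
    v,u=np.nonzero(m&(p['range_z']>0)); return ray(p,np.c_[u,v])*p['range_z'][v,u][:,None]@p['_R'].T+p['_o']
def save(p,n,crop=None,f=1):
    im=p['image'][...,::-1]
    if crop: a,b,c,d=crop; im=im[b:d,a:c]
    cv2.imwrite('pics/'+n,cv2.resize(im,None,fx=f,fy=f,interpolation=cv2.INTER_CUBIC))
E
python3 - <<'E'
from h import *
print(ctrl.read_state())
ims=[]
for c in ['scene','side']:
    p=shot(c); save(p,c+'0.png'); print(c,p['_o'],p['_R'][:,2])
    for n in ['cabinet','drawer_handle','specimen','red_mount','test_block']:
        for d in finder.cut_out(p,n)[:4]:
            if d['confidence']<.2: continue
            P=cloud(p,d['region']); 
            print(n,round(d['confidence'],2),np.round(d['extent']),np.round(np.median(P,0),3) if len(P) else '',np.round(np.percentile(P,[2,98],axis=0),3).tolist() if len(P) else '')
    for n in ['cabinet','drawer_handle','specimen','bay_middle']:
        for d in finder.mark_of(p,n)[:3]: print('mark',n,d['confidence'],d['at'],at_z(p,d['at'],{'drawer_handle':.128,'bay_middle':.088}.get(n,0)).round(3))
E
```

```text
{'t': 0.0, 'joints': array([-3.77721019e-02,  1.16492877e-01,  1.44228361e+00,  2.21296969e-05,
        1.58400028e+00, -3.77888818e-02]), 'dq': array([ 0.00126991,  0.00049752,  0.00104108, -0.00056311, -0.0003287 ,
        0.0016043 ]), 'effort': array([-3.01628024e-03, -7.32023120e+01, -6.32483125e+01, -3.67824050e-04,
        6.55109907e-03, -4.52531231e-05]), 'tool_pos': array([6.74803500e-01, 2.37412846e-05, 2.30546134e-01]), 'tcp_rot': array([-2.22079772e+00, -2.22083560e+00,  1.23877054e-03]), 'force': array([-0.27086785,  0.28797486,  0.2067385 ]), 'wrist_torque': array([ 0.01491208, -0.03249992,  0.02994821]), 'gripper_force': 0.0, 'opening': 0.08571684253894177}Traceback (most recent call last):
  File "<stdin>", line 5, in <module>
IndexError: too many indices for array: array is 1-dimensional, but 2 were indexed
```

```bash
sed -i "s/else: p\['_R'\],p\['_o'\]=.*/else: p['_R'],p['_o']=R.from_rotvec(p['rotation']).as_matrix(),np.array(p['origin'])/" h.py
cat > m.py <<'E'
from h import *
for c in ['scene','side']:
    p=shot(c); save(p,c+'0.png'); print(c,p['_o'],p['_R'][:,2])
    for n in ['cabinet','drawer_handle','specimen','red_mount','test_block']:
        for d in finder.cut_out(p,n)[:4]:
            if d['confidence']<.2: continue
            P=cloud(p,d['region']); 
            print(n,round(d['confidence'],2),np.round(d['extent']),np.round(np.median(P,0),3) if len(P) else '',np.round(np.percentile(P,[2,98],axis=0),3).tolist() if len(P) else '')
    for n in ['cabinet','drawer_handle','specimen','bay_middle']:
        for d in finder.mark_of(p,n)[:3]: print('mark',n,round(d['confidence'],2),d['at'],at_z(p,d['at'],{'drawer_handle':.128,'bay_middle':.088}.get(n,0)).round(3))
E
python3 m.py; python3 -c "
from h import *;p=shot('side');print(p['rotation'],p['k1'])"
```

```text
scene [ 1.06647594 -0.4723186   0.53750785] [-0.55562708  0.59581678 -0.57989733]
cabinet 0.7 [358. 285. 231. 219.] [ 0.867 -0.11   0.148] [[0.705, -0.186, 0.006], [0.953, 0.097, 0.158]]
drawer_handle 0.82 [301. 223. 114.  89.] [ 0.706 -0.048  0.145] [[0.57, -0.17, -0.001], [0.723, 0.15, 0.147]]
specimen 0.74 [139. 254.  24.  29.] [ 0.485 -0.254  0.031] [[0.455, -0.271, 0.001], [0.494, -0.232, 0.036]]
specimen 0.64 [157. 278.  22.  20.] [ 0.558 -0.256  0.023] [[0.536, -0.268, -0.0], [0.566, -0.242, 0.026]]
test_block 0.55 [198. 336.  38.  30.] [ 0.712 -0.281  0.013] [[0.685, -0.305, 0.003], [0.734, -0.254, 0.015]]
mark drawer_handle 0.98 [288.9, 198.8] [[ 0.665 -0.021  0.128]]
mark specimen 0.96 [143.1, 259.6] [[ 0.479 -0.245  0.   ]]
mark specimen 0.79 [157.0, 282.4] [[ 0.553 -0.259  0.   ]]
side [0.43808573 0.81086844 0.79708852] [ 0.18525718 -0.74350977 -0.64255194]
cabinet 0.88 [207. 199. 163. 144.] [0.803 0.054 0.147] [[0.697, -0.163, 0.009], [0.945, 0.117, 0.155]]
drawer_handle 0.77 [257. 195.  61.  99.] [ 0.709 -0.001  0.13 ] [[0.662, -0.165, 0.06], [0.727, 0.115, 0.149]]
specimen 0.58 [372. 186.  18.  19.] [ 0.473 -0.237  0.029] [[0.452, -0.278, -0.001], [0.497, -0.226, 0.039]]
specimen 0.48 [341. 181.  13.  14.] [ 0.551 -0.243  0.022] [[0.538, -0.262, 0.002], [0.566, -0.234, 0.028]]
red_mount 0.72 [319. 318.  18.  23.] [0.523 0.205 0.023] [[0.51, 0.177, -0.001], [0.538, 0.214, 0.028]]
test_block 0.58 [289. 167.  23.  18.] [ 0.699 -0.268  0.014] [[0.663, -0.302, 0.001], [0.724, -0.081, 0.133]]
mark cabinet 0.87 [258.3, 232.2] [[ 0.706 -0.021 -0.   ]]
mark drawer_handle 0.89 [276.3, 187.4] [[ 0.667 -0.034  0.128]]
mark specimen 0.63 [371.4, 190.5] [[ 0.473 -0.248  0.   ]]
mark specimen 0.5 [343.4, 184.6] [[ 0.547 -0.253 -0.   ]]
[-0.35724053  2.73948352 -1.28033341] -0.1795669143990633
```

View pics/scene0.png

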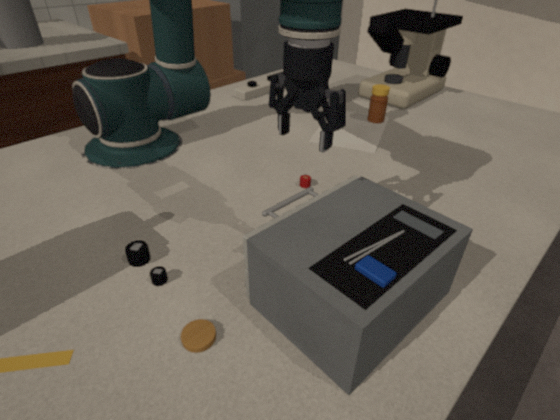

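View pics/side0.png

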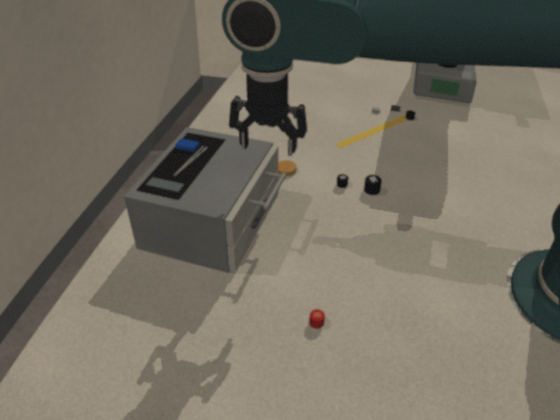

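Scene shows cabinet (front toward robot). Candidates for the black specimen are the disc at scene (138,253), about 36 mm tall, and the one at (158,276), about 25 mm tall and 30 mm wide. The smaller at (158,276) fits; side (410,115) is a far-off clutter piece. I'll confirm in a crop and fit the cabinet yaw.

```bash
python3 - <<'E'
from h import *
P=[]
for c in ['scene','side']:
    p=shot(c)
    if c=='scene': save(p,'crop.png',(90,220,250,360),4)
    d=finder.cut_out(p,'cabinet')[0]; m=d['region']|finder.cut_out(p,'drawer_handle')[0]['region']
    Q=cloud(p,m); T=Q[(abs(Q[:,2]-.15)<.006)&(Q[:,0]>.69)]
    r=cv2.minAreaRect(np.float32(T[:,:2])*1000); print(c,len(T),r, cv2.boxPoints(r).round().tolist())
    H=Q[(abs(Q[:,2]-.131)<.01)&(Q[:,0]<.695)]
    if len(H)>10: 
        l=cv2.fitLine(np.float32(H[:,:2]),cv2.DIST_HUBER,0,.01,.01).ravel(); print('handle',len(H),H.min(0),H.max(0),l,np.degrees(np.arctan2(-l[0],l[1])))
    S=finder.cut_out(p,'specimen')[1]['region']; s=cloud(p,S); t=s[s[:,2]>.02]
    print('spec',cv2.minEnclosingCircle(np.float32(t[:,:2])*1000),np.percentile(s[:,2],97))
E
```

```text
Traceback (most recent call last):
IndexError: list index out of range
```

View pics/crop.png

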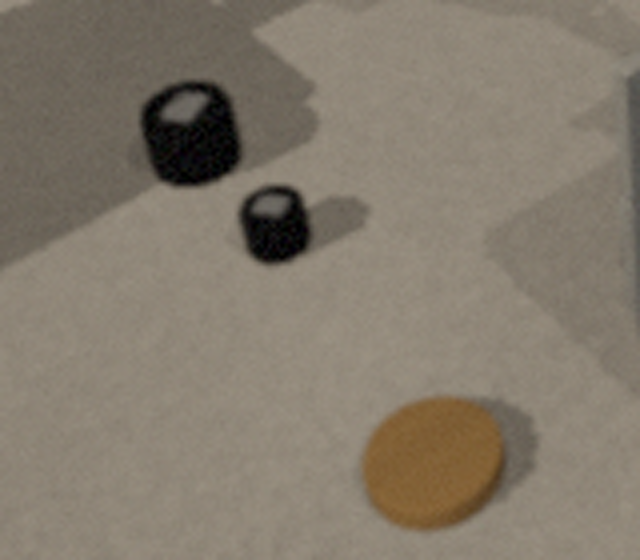

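The crop confirms it: the big mount is at crop (190,135) and the small one, both steel face up, at crop (274,222), i.e. scene (158,276). The small one is the specimen.

```bash
cat > c.py <<'E'
from h import *
for c in ['scene','side']:
    p=shot(c)
    m=np.ones((420,560),bool)
    Q=cloud(p,m); Q=Q[(Q[:,0]>.6)&(Q[:,0]<1.05)&(abs(Q[:,1])<.22)]
    T=Q[(abs(Q[:,2]-.15)<.008)&(Q[:,0]>.69)]
    r=cv2.minAreaRect(np.float32(T[:,:2])*1000); print(c,len(T),r, cv2.boxPoints(r).round().tolist())
    H=Q[(abs(Q[:,2]-.131)<.008)&(Q[:,0]<.69)]
    if len(H)>10: 
        l=cv2.fitLine(np.float32(H[:,:2]),cv2.DIST_HUBER,0,.01,.01).ravel(); print('handle',len(H),H.min(0),H.max(0),l,np.degrees(np.arctan2(-l[0],l[1])))
    S=finder.cut_out(p,'specimen')
    for d in S:
        s=cloud(p,d['region']);t=s[s[:,2]>.02]
        print('spec',cv2.minEnclosingCircle(np.float32(t[:,:2])*1000),np.percentile(s[:,2],97))
E
python3 c.py
```

```text
scene 17868 ((827.4414672851562, -34.82208251953125), (292.5379638671875, 240.61163330078125), 86.47753143310547) [[698.0, -173.0], [939.0, -188.0], [957.0, 104.0], [716.0, 119.0]]
handle 373 [ 0.66083105 -0.09024121  0.12316685] [0.689519   0.03815434 0.13380308] [ 0.05703412  0.99837226  0.6702052  -0.04402142] -3.2695882
spec ((474.62640380859375, -251.52561950683594), 21.152149200439453) 0.03611463047396905
spec ((551.1024169921875, -252.82577514648438), 16.480520248413086) 0.02534675412096339
side 8609 ((826.715087890625, -34.995330810546875), (300.0462646484375, 243.3500213623047), 86.42475128173828) [[696.0, -177.0], [939.0, -192.0], [958.0, 107.0], [715.0, 122.0]]
handle 276 [ 0.65746273 -0.08711379  0.12471102] [0.68994862 0.04212726 0.13589153] [ 0.07105052  0.9974727   0.668082   -0.01103461] -4.074328
spec ((552.3025512695312, -248.73565673828125), 14.36398696899414) 0.027225928325549265
spec ((473.9373474121094, -248.23594665527344), 23.588436126708984) 0.038424547676463146
```

Cabinet yaw is -3.55°, and two views put the handle at (0.667,-0.025). Specimen is at (0.551,-0.252).

>>> step_arm:
  series:
    - {"x": -0.012, "y": -0.004, "z": 0, "wz": 1.8, "fingers": 0.6}
    - {"x": -0.025, "y": -0.008, "z": 0.02, "wz": 3.55, "fingers": 0.6}
    - {"x": -0.025, "y": -0.008, "z": 0.04, "wz": 3.55, "fingers": 0.6}
    - {"x": -0.025, "y": -0.008, "z": 0.04, "wz": 3.55, "fingers": 0.6}
    - {"x": -0.025, "y": -0.008, "z": 0.04, "wz": 3.55, "fingers": 0.6}

```text
invalid input at $.series[0]: expected keys x, y, z, wx, wy, wz, fingers
```

>>> step_arm:
  series:
    - {"x": -0.012, "y": -0.004, "z": 0, "wx": 0, "wy": 0, "wz": 1.8, "fingers": 0.6}
    - {"x": -0.025, "y": -0.008, "z": 0.02, "wx": 0, "wy": 0, "wz": 3.55, "fingers": 0.6}
    - {"x": -0.025, "y": -0.008, "z": 0.04, "wx": 0, "wy": 0, "wz": 3.55, "fingers": 0.6}
    - {"x": -0.025, "y": -0.008, "z": 0.04, "wx": 0, "wy": 0, "wz": 3.55, "fingers": 0.6}
    - {"x": -0.025, "y": -0.008, "z": 0.04, "wx": 0, "wy": 0, "wz": 3.55, "fingers": 0.6}

```text
t: 2.08
tool_pos: [0.6671, -0.0248, 0.1913]
tcp_rot: [-2.289, -2.152, 0.0]
force: [-0.4, -0.2, 0.2]
opening: 0.0339
gripper_force: 0.0
```

```bash
python3 - <<'E'
from h import *
p=shot('wrist'); save(p,'w1.png'); print(p['_o'],p['_R'])
for d in finder.mark_of(p,'drawer_handle'): print(d, at_z(p,d['at'],.128))
Q=cloud(p,np.ones((420,560),bool)); H=Q[(abs(Q[:,2]-.132)<.006)&(Q[:,0]<.69)&(Q[:,0]>.64)]
l=cv2.fitLine(np.float32(H[:,:2]),cv2.DIST_HUBER,0,.01,.01).ravel();print(len(H),l,H.min(0),H.max(0))
E
```

```text
[0.67059487 0.04001309 0.3339836 ] [[ 9.98055185e-01 -6.01921644e-02 -1.62096095e-02]
 [-6.23363555e-02 -9.64402265e-01 -2.56987257e-01]
 [-1.63964908e-04  2.57497912e-01 -9.66278841e-01]]
{'at': [279.8, 224.7], 'confidence': 0.61} [[ 0.6681591  -0.02449538  0.128     ]]
3288 [ 0.04143204  0.99914134  0.6666684  -0.03533974] [ 0.65775474 -0.08897675  0.12616209] [0.68986609 0.04037313 0.13532318]
```

View pics/w1.png

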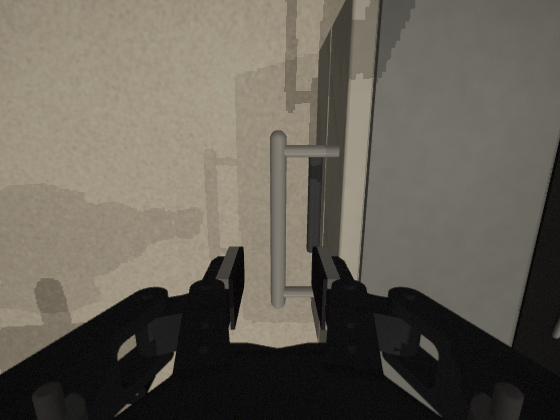

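The wrist view shows the bar (column ~278) between the pads (240 to 315), clear of the drawer front. Descend and grip.

>>> step_arm:
  series:
    - {"x": 0, "y": 0, "z": 0.025, "wx": 0, "wy": 0, "wz": 0, "fingers": 0.6}
    - {"x": 0, "y": 0, "z": 0.05, "wx": 0, "wy": 0, "wz": 0, "fingers": 0.6}
    - {"x": 0, "y": 0, "z": 0.07, "wx": 0, "wy": 0, "wz": 0, "fingers": 0.6}
    - {"x": 0, "y": 0, "z": 0.08, "wx": 0, "wy": 0, "wz": 0, "fingers": 0.6}
    - {"x": 0, "y": 0, "z": 0.08, "wx": 0, "wy": 0, "wz": 0, "fingers": 0.6}
    - {"x": 0, "y": 0, "z": 0.08, "wx": 0, "wy": 0, "wz": 0, "fingers": 0.8}
    - {"x": 0, "y": 0, "z": 0.08, "wx": 0, "wy": 0, "wz": 0, "fingers": 1}
    - {"x": 0, "y": 0, "z": 0.08, "wx": 0, "wy": 0, "wz": 0, "fingers": 1}
    - {"x": 0, "y": 0, "z": 0.08, "wx": 0, "wy": 0, "wz": 0, "fingers": 1}
    - {"x": 0, "y": 0, "z": 0.08, "wx": 0, "wy": 0, "wz": 0, "fingers": 1}

```text
t: 3.42
tool_pos: [0.6673, -0.025, 0.1125]
tcp_rot: [2.289, 2.151, 0.001]
force: [-4.4, -0.1, 6.3]
opening: 0.009
gripper_force: 58.7
```

>>> step_arm:
  series:
    - {"x": 0, "y": -0.006, "z": 0, "wx": 0, "wy": 0, "wz": 0, "fingers": 1}
    - {"x": 0, "y": -0.018, "z": 0, "wx": 0, "wy": 0, "wz": 0, "fingers": 1}
    - {"x": 0, "y": -0.033, "z": 0, "wx": 0, "wy": 0, "wz": 0, "fingers": 1}
    - {"x": 0, "y": -0.048, "z": 0, "wx": 0, "wy": 0, "wz": 0, "fingers": 1}
    - {"x": 0, "y": -0.063, "z": 0, "wx": 0, "wy": 0, "wz": 0, "fingers": 1}
    - {"x": 0, "y": -0.078, "z": 0, "wx": 0, "wy": 0, "wz": 0, "fingers": 1}
    - {"x": 0, "y": -0.093, "z": 0, "wx": 0, "wy": 0, "wz": 0, "fingers": 1}
    - {"x": 0, "y": -0.108, "z": 0, "wx": 0, "wy": 0, "wz": 0, "fingers": 1}
    - {"x": 0, "y": -0.123, "z": 0, "wx": 0, "wy": 0, "wz": 0, "fingers": 1}
    - {"x": 0, "y": -0.133, "z": 0, "wx": 0, "wy": 0, "wz": 0, "fingers": 1}
    - {"x": 0, "y": -0.138, "z": 0, "wx": 0, "wy": 0, "wz": 0, "fingers": 1}
    - {"x": 0, "y": -0.138, "z": 0, "wx": 0, "wy": 0, "wz": 0, "fingers": 1}

```text
t: 4.92
tool_pos: [0.5293, -0.0164, 0.1125]
tcp_rot: [2.288, 2.151, 0.002]
force: [-1.5, 1.2, 7.2]
opening: 0.0088
gripper_force: 59.4
```

>>> step_arm:
  series:
    - {"x": 0, "y": 0, "z": 0, "wx": 0, "wy": 0, "wz": 0, "fingers": 0.6}
    - {"x": 0, "y": 0, "z": 0, "wx": 0, "wy": 0, "wz": 0, "fingers": 0.6}
    - {"x": 0, "y": 0, "z": 0, "wx": 0, "wy": 0, "wz": 0, "fingers": 0.6}
    - {"x": 0, "y": 0, "z": 0, "wx": 0, "wy": 0, "wz": 0, "fingers": 0.6}
    - {"x": 0, "y": 0, "z": -0.03, "wx": 0, "wy": 0, "wz": 0, "fingers": 0.6}
    - {"x": 0, "y": 0, "z": -0.07, "wx": 0, "wy": 0, "wz": 0, "fingers": 0.6}
    - {"x": 0, "y": 0, "z": -0.12, "wx": 0, "wy": 0, "wz": 0, "fingers": 0.6}
    - {"x": 0, "y": 0.03, "z": -0.18, "wx": 0, "wy": 0, "wz": 0, "fingers": 0.4}
    - {"x": -0.04, "y": 0.08, "z": -0.24, "wx": 0, "wy": 0, "wz": 0, "fingers": 0.2}
    - {"x": -0.08, "y": 0.1, "z": -0.26, "wx": 0, "wy": 0, "wz": 0, "fingers": 0.1}
    - {"x": -0.08, "y": 0.1, "z": -0.26, "wx": 0, "wy": 0, "wz": 0, "fingers": 0.1}

```text
t: 6.3
tool_pos: [0.6254, -0.1047, 0.3727]
tcp_rot: [2.29, 2.148, 0.001]
force: [0.3, 1.5, 0.6]
opening: 0.0771
gripper_force: 0.0
```

```bash
cat > d.py <<'E'
from h import *
import sys
p=shot('wrist'); save(p,sys.argv[1])
s=ctrl.read_state();print(s['t'],s['tool_pos'])
th=np.radians(-3.55);X=np.array([np.cos(th),np.sin(th)]);Y=np.array([-X[1],X[0]]);o=np.array([.707,-.0275])
def cf(q): q=np.atleast_2d(q)[:,:2]-o; return np.c_[q@X,q@Y].round(4).tolist()
for n,z in [('plate',.088),('green_mount_a',.088),('specimen',0.093),('drawer_handle',.128),('bay_middle',.088)]:
    for d in finder.mark_of(p,n): 
        if d['confidence']>.2: w=at_z(p,d['at'],z); print('mark',n,round(d['confidence'],2),np.round(d['at']),w.round(3),'cab',cf(w))
    for d in finder.cut_out(p,n):
        if d['confidence']<.2 or n in('drawer_handle','bay_middle'): continue
        P=cloud(p,d['region']); t=P[P[:,2]>np.median(P[:,2])-.006]
        r=cv2.minAreaRect(np.float32(t[:,:2])*1000); print('cut',n,round(d['confidence'],2),np.round(d['extent']),'z',np.percentile(P[:,2],[5,50,95]).round(4),np.round(r[0],1),np.round(r[1],1),round(r[2],1),'cab',cf(np.array(r[0])/1000))
E
python3 d.py w2.png
```

```text
6.35 [ 0.62524676 -0.10456362  0.37213777]
mark plate 0.7 [283. 117.] [[ 0.638 -0.023  0.088]] cab [[-0.0688, 0.0004]]
cut plate 0.77 [281. 116.  52.  52.] z [0.0916 0.093  0.0944] [635.6 -21.5] [64.1 63.2] 87.7 cab [[-0.0716, 0.0015]]
mark green_mount_a 0.76 [287.  53.] [[0.648 0.054 0.088]] cab [[-0.0643, 0.0779]]
mark green_mount_a 0.57 [288. 183.] [[ 0.639 -0.113  0.088]] cab [[-0.0624, -0.0899]]
cut green_mount_a 0.96 [288. 185.  20.  19.] z [0.1051 0.1131 0.1146] [ 639.6 -111.1] [28.  28.2] 86.8 cab [[-0.0621, -0.0876]]
cut green_mount_a 0.83 [287.  51.  27.  34.] z [0.0912 0.1129 0.1146] [645.7  54.2] [28.6 29.2] 81.4 cab [[-0.0663, 0.0778]]
mark specimen 0.57 [196. 255.] [[ 0.496 -0.212  0.093]] cab [[-0.1996, -0.1969]]
mark specimen 0.51 [240. 256.] [[ 0.562 -0.218  0.093]] cab [[-0.1329, -0.1993]]
mark specimen 0.27 [288.  53.] [[0.649 0.053 0.093]] cab [[-0.0627, 0.0771]]
cut specimen 0.8 [242. 260.  20.  22.] z [0.0031 0.0245 0.0263] [ 550.1 -252. ] [28.2 28.3] 41.5 cab [[-0.1427, -0.2338]]
cut specimen 0.8 [198. 260.  25.  26.] z [0.0073 0.0333 0.0368] [ 481.4 -246.2] [24.  41.3] 19.5 cab [[-0.2117, -0.2322]]
mark drawer_handle 0.83 [194. 115.] [[ 0.53  -0.015  0.128]] cab [[-0.1775, 0.0011]]
```

View pics/w2.png

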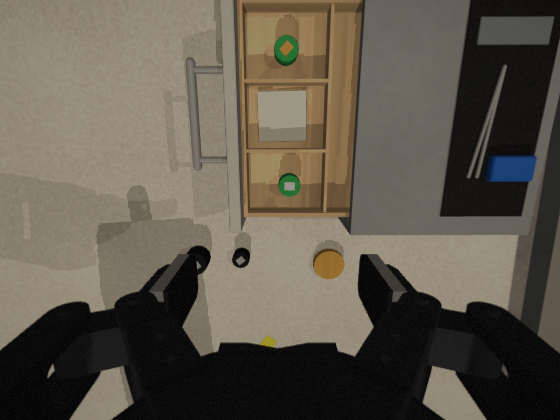

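The view shows the plate at (282,115) in the middle bay, green mounts at (287,50) and (289,185), and the specimen at (241,258) beside the larger one at (198,260). Go above the specimen with a quarter turn, so the fingers close along y.

>>> step_arm:
  series:
    - {"x": -0.025, "y": -0.01, "z": 0, "wx": 0, "wy": 0, "wz": -10, "fingers": 0.3}
    - {"x": -0.05, "y": -0.02, "z": 0, "wx": 0, "wy": 0, "wz": -20, "fingers": 0.3}
    - {"x": -0.075, "y": -0.03, "z": 0.02, "wx": 0, "wy": 0, "wz": -30, "fingers": 0.3}
    - {"x": -0.1, "y": -0.04, "z": 0.05, "wx": 0, "wy": 0, "wz": -40, "fingers": 0.3}
    - {"x": -0.125, "y": -0.05, "z": 0.08, "wx": 0, "wy": 0, "wz": -50, "fingers": 0.3}
    - {"x": -0.1517, "y": -0.0649, "z": 0.11, "wx": 0, "wy": 0, "wz": -60, "fingers": 0.3}
    - {"x": -0.1517, "y": -0.0649, "z": 0.14, "wx": 0, "wy": 0, "wz": -70, "fingers": 0.3}
    - {"x": -0.1517, "y": -0.0649, "z": 0.17, "wx": 0, "wy": 0, "wz": -80, "fingers": 0.3}
    - {"x": -0.1517, "y": -0.0649, "z": 0.2, "wx": 0, "wy": 0, "wz": -90, "fingers": 0.3}
    - {"x": -0.1517, "y": -0.0649, "z": 0.2, "wx": 0, "wy": 0, "wz": -90, "fingers": 0.3}
    - {"x": -0.1517, "y": -0.0649, "z": 0.2, "wx": 0, "wy": 0, "wz": -90, "fingers": 0.3}

```text
t: 8.22
tool_pos: [0.5503, -0.25, 0.1728]
tcp_rot: [0.103, 3.139, -0.001]
force: [0.1, 0.1, -0.1]
opening: 0.0596
gripper_force: 0.0
```

```bash
python3 d.py w3.png | grep -v green; python3 -c "
from h import *;print(R.from_rotvec(ctrl.read_state()['tcp_rot']).as_matrix().round(3))"
```

```text
8.275 [ 0.5504688  -0.2500629   0.17310267]
mark plate 0.65 [262. 322.] [[ 0.643 -0.269  0.088]] cab [[-0.0494, -0.2454]]
mark plate 0.61 [557. 304.] [[ 0.641 -0.021  0.088]] cab [[-0.0664, 0.0023]]
cut plate 0.95 [546. 305.  26.  59.] z [0.092  0.0929 0.094 ] [639.2 -41.1] [62.6 35.4] 9.5 cab [[-0.0668, -0.0177]]
mark specimen 0.94 [273. 198.] [[ 0.533 -0.253  0.093]] cab [[-0.1593, -0.2354]]
mark specimen 0.77 [273. 119.] [[ 0.477 -0.248  0.093]] cab [[-0.2156, -0.2345]]
mark specimen 0.63 [264. 323.] [[ 0.64  -0.267  0.093]] cab [[-0.0518, -0.2433]]
cut specimen 0.85 [275. 199.  29.  33.] z [0.0142 0.025  0.0263] [ 549.2 -252.5] [27.4 27.5] 85.0 cab [[-0.1436, -0.2343]]
cut specimen 0.77 [272. 117.  50.  48.] z [0.0344 0.0359 0.0372] [ 472.4 -250.1] [41.  41.4] 12.8 cab [[-0.2204, -0.2367]]
mark drawer_handle 0.32 [275. 196.] [[ 0.524 -0.25   0.128]] cab [[-0.1685, -0.2334]]
[[-0.998  0.062  0.   ]
 [ 0.062  0.998 -0.   ]
 [-0.    -0.    -1.   ]]
```

View pics/w3.png

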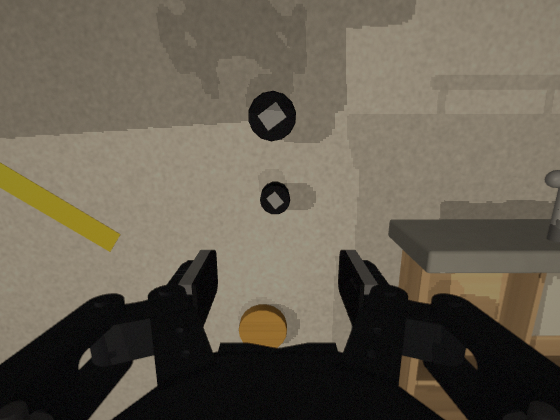

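The big mount is at (272,117) and the small specimen at (275,199), between the finger columns. Measured (0.5497,-0.2523), top at z 25 mm. Descend 0.168 and grip.

>>> step_arm:
  series:
    - {"x": 0.001, "y": -0.002, "z": 0.04, "wx": 0, "wy": 0, "wz": 0, "fingers": 0.3}
    - {"x": 0.001, "y": -0.002, "z": 0.08, "wx": 0, "wy": 0, "wz": 0, "fingers": 0.3}
    - {"x": 0.001, "y": -0.002, "z": 0.12, "wx": 0, "wy": 0, "wz": 0, "fingers": 0.3}
    - {"x": 0.001, "y": -0.002, "z": 0.15, "wx": 0, "wy": 0, "wz": 0, "fingers": 0.3}
    - {"x": 0.001, "y": -0.002, "z": 0.168, "wx": 0, "wy": 0, "wz": 0, "fingers": 0.3}
    - {"x": 0.001, "y": -0.002, "z": 0.168, "wx": 0, "wy": 0, "wz": 0, "fingers": 0.4}
    - {"x": 0.001, "y": -0.002, "z": 0.168, "wx": 0, "wy": 0, "wz": 0, "fingers": 0.5}
    - {"x": 0.001, "y": -0.002, "z": 0.168, "wx": 0, "wy": 0, "wz": 0, "fingers": 0.6}
    - {"x": 0.001, "y": -0.002, "z": 0.168, "wx": 0, "wy": 0, "wz": 0, "fingers": 0.8}
    - {"x": 0.001, "y": -0.002, "z": 0.168, "wx": 0, "wy": 0, "wz": 0, "fingers": 1}
    - {"x": 0.001, "y": -0.002, "z": 0.168, "wx": 0, "wy": 0, "wz": 0, "fingers": 1}
    - {"x": 0.001, "y": -0.002, "z": 0.168, "wx": 0, "wy": 0, "wz": 0, "fingers": 1}

```text
t: 10.28
tool_pos: [0.5494, -0.2521, 0.0048]
tcp_rot: [0.097, 3.138, -0.001]
force: [-1.1, 0.8, 7.8]
opening: 0.028
gripper_force: 58.9
```

>>> step_arm:
  series:
    - {"x": 0, "y": 0, "z": -0.03, "wx": 0, "wy": 0, "wz": 0, "fingers": 1}
    - {"x": 0, "y": 0, "z": -0.08, "wx": 0, "wy": 0, "wz": 0, "fingers": 1}
    - {"x": 0, "y": 0, "z": -0.13, "wx": 0, "wy": 0, "wz": 0, "fingers": 1}
    - {"x": 0, "y": 0, "z": -0.18, "wx": 0, "wy": 0, "wz": 0, "fingers": 1}
    - {"x": 0, "y": 0.02, "z": -0.2, "wx": 0, "wy": 0, "wz": 0, "fingers": 1}
    - {"x": -0.02, "y": 0.06, "z": -0.2, "wx": 0, "wy": 0, "wz": 0, "fingers": 1}
    - {"x": -0.04, "y": 0.11, "z": -0.2, "wx": 0, "wy": 0, "wz": 0, "fingers": 1}
    - {"x": -0.06, "y": 0.16, "z": -0.2, "wx": 0, "wy": 0, "wz": 0, "fingers": 1}
    - {"x": -0.073, "y": 0.21, "z": -0.2, "wx": 0, "wy": 0, "wz": 0, "fingers": 1}
    - {"x": -0.073, "y": 0.235, "z": -0.2, "wx": 0, "wy": 0, "wz": 0, "fingers": 1}
    - {"x": -0.073, "y": 0.235, "z": -0.2, "wx": 0, "wy": 0, "wz": 0, "fingers": 1}

```text
t: 11.65
tool_pos: [0.636, -0.0196, 0.2028]
tcp_rot: [-0.093, -3.139, -0.0]
force: [0.4, 0.2, 0.4]
opening: 0.0283
gripper_force: 59.2
```

```bash
python3 d.py w4.png | grep -v green; python3 - <<'E'
from h import *
p=shot('wrist'); Q=cloud(p,np.ones((420,560),bool))
im=p['image'].astype(int).reshape(-1,3); v=p['range_z'].ravel()>0; c=im[v]
m=(abs(Q[:,2]-.093)<.003)&(c.max(1)-c.min(1)<35)&(abs(Q[:,0]-.637)<.06)&(abs(Q[:,1]+.022)<.045)
t=Q[m]; print(len(t), np.percentile(t,[1,50,99],axis=0).round(4).tolist(), cv2.minAreaRect(np.float32(t[:,:2])*1000))
E
```

```text
11.7 [ 0.63596888 -0.02078338  0.20291115]
mark plate 0.76 [273. 212.] [[ 0.639 -0.024  0.088]] cab [[-0.0681, -0.0004]]
cut plate 0.97 [274. 210.  76.  73.] z [0.0919 0.093  0.0941] [636.5 -21.9] [63.8 65.8] 88.1 cab [[-0.0707, 0.0012]]
mark specimen 0.74 [278. 263.] [[ 0.685 -0.022  0.093]] cab [[-0.0218, 0.0041]]
mark specimen 0.68 [41. 48.] [[ 0.5   -0.189  0.093]] cab [[-0.1965, -0.1737]]
cut specimen 0.92 [32. 39. 62. 60.] z [0.0049 0.035  0.0371] [ 473.6 -246.3] [35.5 42.6] 72.3 cab [[-0.2194, -0.2328]]
cut specimen 0.69 [280. 275.  66.  74.] z [0.2061 0.2228 0.224 ] [636.7 -19.6] [27.6 29.9] 85.2 cab [[-0.0707, 0.0035]]
cut specimen 0.21 [274. 224. 447. 341.] z [0.0872 0.1088 0.1478] [647.2 -25.5] [285.8 248.2] 85.9 cab [[-0.0598, -0.0017]]
mark drawer_handle 0.66 [274.  66.] [[ 0.53  -0.015  0.128]] cab [[-0.1779, 0.0011]]
5083 [[0.6041, -0.0527, 0.0914], [0.6326, -0.0214, 0.093], [0.6659, 0.0095, 0.0945]] ((639.19921875, -27.121368408203125), (74.25908660888672, 71.51109313964844), 88.2124252319336)
```

View pics/w4.png

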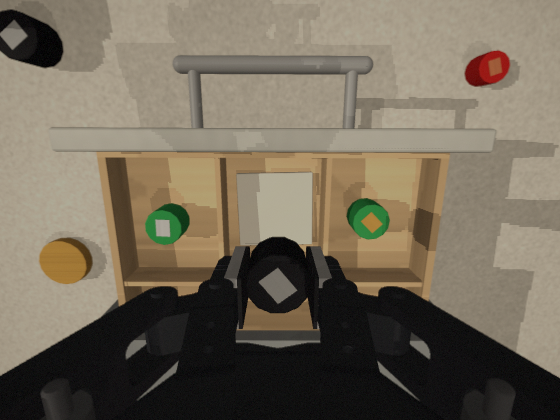

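The specimen is held upright (278,275) over the plate (274,210), and both measure the same centre within 2 mm. Lower it.

>>> step_arm:
  series:
    - {"x": 0, "y": -0.001, "z": 0.025, "wx": 0, "wy": 0, "wz": 0, "fingers": 1}
    - {"x": 0, "y": -0.001, "z": 0.05, "wx": 0, "wy": 0, "wz": 0, "fingers": 1}
    - {"x": 0, "y": -0.001, "z": 0.07, "wx": 0, "wy": 0, "wz": 0, "fingers": 1}
    - {"x": 0, "y": -0.001, "z": 0.085, "wx": 0, "wy": 0, "wz": 0, "fingers": 1}
    - {"x": 0, "y": -0.001, "z": 0.095, "wx": 0, "wy": 0, "wz": 0, "fingers": 1}
    - {"x": 0, "y": -0.001, "z": 0.1, "wx": 0, "wy": 0, "wz": 0, "fingers": 1}
    - {"x": 0, "y": -0.001, "z": 0.103, "wx": 0, "wy": 0, "wz": 0, "fingers": 1}
    - {"x": 0, "y": -0.001, "z": 0.104, "wx": 0, "wy": 0, "wz": 0, "fingers": 1}
    - {"x": 0, "y": -0.001, "z": 0.104, "wx": 0, "wy": 0, "wz": 0, "fingers": 1}

```text
t: 13.38
tool_pos: [0.6363, -0.0228, 0.0996]
tcp_rot: [0.097, 3.14, -0.0]
force: [-0.5, -0.7, -1.0]
opening: 0.0275
gripper_force: 59.2
```

>>> step_arm:
  series:
    - {"x": 0, "y": 0, "z": 0.001, "wx": 0, "wy": 0, "wz": 0, "fingers": 1}
    - {"x": 0, "y": 0, "z": 0.0015, "wx": 0, "wy": 0, "wz": 0, "fingers": 1}
    - {"x": 0, "y": 0, "z": 0.0015, "wx": 0, "wy": 0, "wz": 0, "fingers": 1}

```text
t: 13.75
tool_pos: [0.6362, -0.0228, 0.0979]
tcp_rot: [0.097, 3.14, -0.0]
force: [-0.4, -0.3, -0.5]
opening: 0.0278
gripper_force: 59.3
```

Within a millimetre of the plate. Release, wait, and lift.

>>> step_arm:
  series:
    - {"x": 0, "y": 0, "z": 0.0005, "wx": 0, "wy": 0, "wz": 0, "fingers": 1}
    - {"x": 0, "y": 0, "z": 0.0005, "wx": 0, "wy": 0, "wz": 0, "fingers": 0.6}
    - {"x": 0, "y": 0, "z": 0.0005, "wx": 0, "wy": 0, "wz": 0, "fingers": 0.56}
    - {"x": 0, "y": 0, "z": 0.0005, "wx": 0, "wy": 0, "wz": 0, "fingers": 0.56}
    - {"x": 0, "y": 0, "z": 0.0005, "wx": 0, "wy": 0, "wz": 0, "fingers": 0.56}
    - {"x": 0, "y": 0, "z": 0.0005, "wx": 0, "wy": 0, "wz": 0, "fingers": 0.56}
    - {"x": 0, "y": 0, "z": -0.01, "wx": 0, "wy": 0, "wz": 0, "fingers": 0.56}
    - {"x": 0, "y": 0, "z": -0.03, "wx": 0, "wy": 0, "wz": 0, "fingers": 0.56}
    - {"x": 0, "y": 0, "z": -0.06, "wx": 0, "wy": 0, "wz": 0, "fingers": 0.56}
    - {"x": 0, "y": 0, "z": -0.1, "wx": 0, "wy": 0, "wz": 0, "fingers": 0.56}
    - {"x": 0, "y": 0, "z": -0.15, "wx": 0, "wy": 0, "wz": 0, "fingers": 0.56}
    - {"x": 0, "y": 0, "z": -0.15, "wx": 0, "wy": 0, "wz": 0, "fingers": 0.56}

```text
t: 15.25
tool_pos: [0.6373, -0.0229, 0.2543]
tcp_rot: [0.097, 3.132, -0.001]
force: [-0.7, 0.4, -0.6]
opening: 0.0376
gripper_force: 0.0
```

```bash
python3 d.py w5.png
```

```text
15.3 [ 0.63675462 -0.02283976  0.25134977]
mark plate 0.74 [276. 195.] [[ 0.637 -0.024  0.088]] cab [[-0.0697, -0.001]]
mark plate 0.49 [456.  74.] [[0.533 0.15  0.088]] cab [[-0.1847, 0.1665]]
cut plate 0.94 [278. 195.  68.  62.] z [0.0917 0.093  0.0942] [637.  -20.8] [65.3 67. ] 86.8 cab [[-0.0703, 0.0023]]
cut plate 0.21 [188. 204.  31.  28.] z [0.0933 0.1128 0.1141] [ 639.6 -111.7] [28.7 29. ] 27.9 cab [[-0.062, -0.0882]]
mark green_mount_a 0.95 [195. 206.] [[ 0.644 -0.11   0.088]] cab [[-0.0581, -0.0864]]
mark green_mount_a 0.93 [356. 195.] [[0.643 0.058 0.088]] cab [[-0.069, 0.0812]]
cut green_mount_a 0.68 [188. 204.  36.  29.] z [0.0946 0.1128 0.1141] [ 639.8 -111.6] [28.  29.1] 40.1 cab [[-0.0618, -0.0881]]
mark specimen 0.62 [76. 56.] [[ 0.496 -0.197  0.093]] cab [[-0.1996, -0.1821]]
cut specimen 0.77 [280. 200.  34.  37.] z [0.0985 0.1179 0.1193] [636.7 -22.5] [28.3 28.3] 85.4 cab [[-0.0705, 0.0007]]
cut specimen 0.67 [67. 49. 57. 50.] z [0.0058 0.0353 0.0372] [ 473.2 -248.5] [42.4 41.7] 72.7 cab [[-0.2197, -0.2351]]
mark drawer_handle 0.96 [275.  70.] [[ 0.525 -0.018  0.128]] cab [[-0.182, -0.0019]]
```

View pics/w5.png

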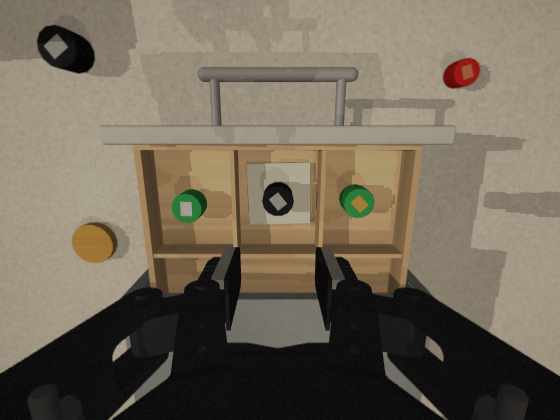

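Specimen stands centred on the plate (280,200), released, green mounts upright. Now go in front of the handle with shut fingers.

>>> step_arm:
  series:
    - {"x": 0.03, "y": 0, "z": 0, "wx": 0, "wy": 0, "wz": 0, "fingers": 1}
    - {"x": 0.08, "y": 0, "z": 0, "wx": 0, "wy": 0, "wz": 0, "fingers": 1}
    - {"x": 0.13, "y": 0, "z": 0, "wx": 0, "wy": 0, "wz": 0, "fingers": 1}
    - {"x": 0.16, "y": 0, "z": 0, "wx": 0, "wy": 0, "wz": 0, "fingers": 1}
    - {"x": 0.16, "y": 0, "z": 0, "wx": 0, "wy": 0, "wz": 0, "fingers": 1}
    - {"x": 0.16, "y": 0, "z": 0.04, "wx": 0, "wy": 0, "wz": 0, "fingers": 1}
    - {"x": 0.16, "y": 0, "z": 0.08, "wx": 0, "wy": 0, "wz": 0, "fingers": 1}
    - {"x": 0.16, "y": 0, "z": 0.115, "wx": 0, "wy": 0, "wz": 0, "fingers": 1}
    - {"x": 0.16, "y": 0, "z": 0.135, "wx": 0, "wy": 0, "wz": 0, "fingers": 1}
    - {"x": 0.16, "y": 0, "z": 0.135, "wx": 0, "wy": 0, "wz": 0, "fingers": 1}

```text
t: 17.05
tool_pos: [0.4764, -0.0129, 0.1119]
tcp_rot: [-0.097, -3.138, -0.0]
force: [-0.6, -0.0, 0.9]
opening: 0.0002
gripper_force: 0.0
```

>>> step_arm:
  series:
    - {"x": -0.012, "y": 0, "z": 0, "wx": 0, "wy": 0, "wz": 0, "fingers": 1}
    - {"x": -0.022, "y": 0, "z": 0, "wx": 0, "wy": 0, "wz": 0, "fingers": 1}
    - {"x": -0.028, "y": 0, "z": 0, "wx": 0, "wy": 0, "wz": 0, "fingers": 1}
    - {"x": -0.034, "y": 0, "z": 0, "wx": 0, "wy": 0, "wz": 0, "fingers": 1}
    - {"x": -0.042, "y": 0, "z": 0, "wx": 0, "wy": 0, "wz": 0, "fingers": 1}
    - {"x": -0.052, "y": 0, "z": 0, "wx": 0, "wy": 0, "wz": 0, "fingers": 1}
    - {"x": -0.064, "y": 0, "z": 0, "wx": 0, "wy": 0, "wz": 0, "fingers": 1}
    - {"x": -0.076, "y": 0, "z": 0, "wx": 0, "wy": 0, "wz": 0, "fingers": 1}
    - {"x": -0.088, "y": 0, "z": 0, "wx": 0, "wy": 0, "wz": 0, "fingers": 1}
    - {"x": -0.1, "y": 0, "z": 0, "wx": 0, "wy": 0, "wz": 0, "fingers": 1}
    - {"x": -0.11, "y": 0, "z": 0, "wx": 0, "wy": 0, "wz": 0, "fingers": 1}
    - {"x": -0.116, "y": 0, "z": 0, "wx": 0, "wy": 0, "wz": 0, "fingers": 1}

```text
t: 18.55
tool_pos: [0.5928, -0.0201, 0.1127]
tcp_rot: [-0.097, -3.14, 0.0]
force: [-2.7, 0.7, 1.7]
opening: -0.0002
gripper_force: 1.2
```

>>> step_arm:
  series:
    - {"x": -0.007, "y": 0, "z": 0, "wx": 0, "wy": 0, "wz": 0, "fingers": 1}
    - {"x": -0.016, "y": 0, "z": 0, "wx": 0, "wy": 0, "wz": 0, "fingers": 1}
    - {"x": -0.025, "y": 0, "z": 0, "wx": 0, "wy": 0, "wz": 0, "fingers": 1}
    - {"x": -0.034, "y": 0, "z": 0, "wx": 0, "wy": 0, "wz": 0, "fingers": 1}
    - {"x": -0.041, "y": 0, "z": 0, "wx": 0, "wy": 0, "wz": 0, "fingers": 1}
    - {"x": -0.046, "y": 0, "z": 0, "wx": 0, "wy": 0, "wz": 0, "fingers": 1}
    - {"x": -0.05, "y": 0, "z": 0, "wx": 0, "wy": 0, "wz": 0, "fingers": 1}
    - {"x": -0.053, "y": 0, "z": 0, "wx": 0, "wy": 0, "wz": 0, "fingers": 1}
    - {"x": -0.055, "y": 0, "z": 0, "wx": 0, "wy": 0, "wz": 0, "fingers": 1}
    - {"x": -0.055, "y": 0, "z": 0, "wx": 0, "wy": 0, "wz": 0, "fingers": 1}

```text
t: 19.8
tool_pos: [0.6474, -0.0235, 0.1129]
tcp_rot: [0.097, 3.14, 0.0]
force: [-0.2, 1.1, 0.0]
opening: 0.0002
gripper_force: 0.0
```

Creep on in 1 mm rows until the stop is felt.

>>> step_arm:
  series:
    - {"x": -0.001, "y": 0, "z": 0, "wx": 0, "wy": 0, "wz": 0, "fingers": 1}
    - {"x": -0.002, "y": 0, "z": 0, "wx": 0, "wy": 0, "wz": 0, "fingers": 1}
    - {"x": -0.003, "y": 0, "z": 0, "wx": 0, "wy": 0, "wz": 0, "fingers": 1}
    - {"x": -0.004, "y": 0, "z": 0, "wx": 0, "wy": 0, "wz": 0, "fingers": 1}
    - {"x": -0.004, "y": 0, "z": 0, "wx": 0, "wy": 0, "wz": 0, "fingers": 1}

```text
t: 20.42
tool_pos: [0.6509, -0.0237, 0.1128]
tcp_rot: [-0.097, -3.139, -0.0]
force: [-5.0, 0.7, 2.5]
opening: 0.0001
gripper_force: 2.7
```

>>> step_arm:
  series:
    - {"x": -0.001, "y": 0, "z": 0, "wx": 0, "wy": 0, "wz": 0, "fingers": 1}
    - {"x": -0.002, "y": 0, "z": 0, "wx": 0, "wy": 0, "wz": 0, "fingers": 1}
    - {"x": -0.002, "y": 0, "z": 0, "wx": 0, "wy": 0, "wz": 0, "fingers": 1}

```text
t: 20.8
tool_pos: [0.6513, -0.0237, 0.1128]
tcp_rot: [-0.097, -3.135, -0.0]
force: [-24.3, 2.3, 10.6]
opening: 0.0003
gripper_force: 12.1
```

The stop is reached: 24 N with no advance. Back off and check.

>>> step_arm:
  series:
    - {"x": 0.01, "y": 0, "z": 0, "wx": 0, "wy": 0, "wz": 0, "fingers": 1}
    - {"x": 0.04, "y": 0, "z": 0, "wx": 0, "wy": 0, "wz": 0, "fingers": 1}
    - {"x": 0.07, "y": 0, "z": 0, "wx": 0, "wy": 0, "wz": 0, "fingers": 1}
    - {"x": 0.08, "y": 0, "z": -0.05, "wx": 0, "wy": 0, "wz": 0, "fingers": 1}
    - {"x": 0.08, "y": 0, "z": -0.1, "wx": 0, "wy": 0, "wz": 0, "fingers": 1}
    - {"x": 0.08, "y": 0, "z": -0.15, "wx": 0, "wy": 0, "wz": 0, "fingers": 1}
    - {"x": 0.08, "y": 0, "z": -0.15, "wx": 0, "wy": 0, "wz": 0, "fingers": 1}
    - {"x": 0.08, "y": 0, "z": -0.15, "wx": 0, "wy": 0, "wz": 0, "fingers": 1}

```text
t: 21.8
tool_pos: [0.5732, -0.0189, 0.2622]
tcp_rot: [0.097, 3.14, -0.0]
force: [-0.7, -0.2, -0.9]
opening: -0.0002
gripper_force: 0.0
```

```bash
python3 d.py w6.png | grep -v green; python3 c.py | grep -v spec; python3 -c "
from h import *
for n in ['scene','side']:
    p=shot(n)
    for k in ['test_block','red_mount']:
        for d in finder.mark_of(p,k)[:1]: print(n,k,d['confidence'],at_z(p,d['at'],0))"
```

```text
21.85 [ 0.57302022 -0.01891377  0.26157613]
mark specimen 0.97 [ 94. 117.] [[ 0.484 -0.194  0.093]] cab [[-0.2125, -0.1796]]
cut specimen 0.91 [ 78. 112.  52.  37.] z [0.0076 0.0353 0.0372] [ 472.3 -248.8] [41.4 41.9] 39.5 cab [[-0.2206, -0.2354]]
scene 17858 ((827.3646240234375, -34.320159912109375), (292.9990539550781, 240.5482177734375), 86.25483703613281) [[698.0, -173.0], [938.0, -188.0], [957.0, 104.0], [717.0, 120.0]]
handle 377 [ 0.6596962  -0.09008026  0.12335595] [0.6899488  0.03929644 0.13435469] [ 0.0494433   0.9987769   0.6706932  -0.03844101] -2.8340478
side 8716 ((826.6609497070312, -34.1885986328125), (298.065673828125, 243.2285614013672), 86.43202209472656) [[696.0, -175.0], [939.0, -191.0], [957.0, 107.0], [715.0, 122.0]]
handle 276 [ 0.65760666 -0.08668096  0.12439084] [0.68928377 0.04313033 0.13599955] [ 0.03603341  0.9993506   0.6675189  -0.00411082] -2.0650094
scene test_block 0.79 [[ 0.70686926 -0.27700482  0.        ]]
scene red_mount 0.41 [[0.52468449 0.19951498 0.        ]]
side test_block 0.68 [[ 0.69898181 -0.26796759  0.        ]]
side red_mount 0.78 [[0.52595349 0.19037952 0.        ]]
```

View pics/w6.png

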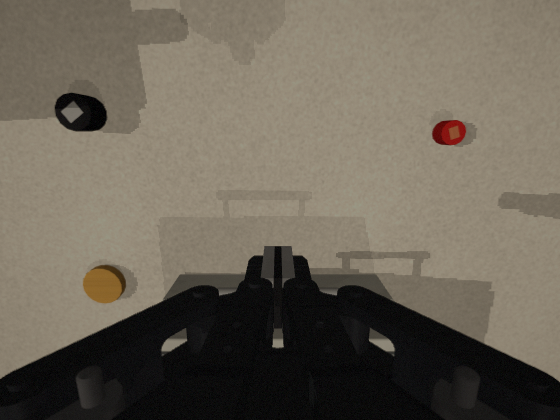

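The handle is back at its starting position, so the drawer is shut. The bystanders (red 450,132; brass 104,284) have not moved and the robot touches nothing.

```bash
python3 -c "
from h import *
print(ctrl.job_done())"
```

```text
the job is handed in; nothing more can be done
None
```

The smaller steel specimen is standing polished face up on the white plate in the middle bay, the drawer is shut, and the job was handed in at about 22 s; no verdict came back, so I can't say whether it was passed.

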